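# Load a tape roll and hold the bayonet cap at the threading line

## Robot

A 6-joint arm with a two-finger parallel gripper is mounted at the origin on a cart in front of the work surface, level with it; the furniture and walls round the work are solid. World frame = base frame: x ahead of the robot, y to its left, z up, the work surface at z = 0. Lengths are in m, angles in degrees, forces in N, time in s.
With the tool pointing down it reaches from about 0.375 to 0.925 m from the base axis. Payload 5.7 kg.
Tool frame: the origin (TCP) lies between the finger pads; the fingertips stand 11 mm ahead of it and the grasp point (between the pads) lies 8 mm behind it; z points along the fingers, y is the line along which they close (so a half turn about z gives the same grasp; the last joint's range is limited). The gripper opens to 85 mm and grips with 20 to 120 N. Pads are 22 mm wide; open, the fingers measure 114 mm over their backs; the gripper's body (76 mm by 85 mm) begins 54 mm behind the grasp point. The pads swing forward as they close: fully open they stand 13 mm farther back than shut.
Start: joints at [-77.699, 20.558, 86.54, -0, 72.909, -6.595], TCP at [0.194, -0.568, 0.242] pointing down, gripper open.
Joint ranges: [-170.27, 170.27], [-57.76, 135], [12.27, 136.19], [-55.21, 235.2], [11.17, 155.16], [-170.74, 170.74]. Speed limits (degrees/s): [136.94, 136.94, 180, 180, 180, 180].

## Interface

Orientations are given as [roll, pitch, yaw] about the fixed x, y, z axes, in that order (R = Rz(yaw) Ry(pitch) Rx(roll)).
In Python, from station import state, get_image, finish_job gives the robot as it stands. The module is installed in compiled form; this text tells all that it offers.
- The arm moves only by the shell command python3 -m jog 'ROWS' [FORCE]. ROWS is JSON, a list of rows, each a list of 7 numbers: the shift along the tool's x, y, z in units of 30 mm (1.0 is 30 mm), then the turn, a rotation vector about the tool's x, y, z in units of 10 degrees (1.0 is 10 degrees), then the opening, from 0 (shut) to 1 (fully open). In form: [[x, y, z, rx, ry, rz, jaw], ...]. A call has 1 to 12 rows; each row is the pose to reach, as a shift and turn from the pose commanded when the call began, along the tool's axes at that moment; what a row does not reach only later rows make up. A row lasts 1/8 s, in which the tool goes at most 62.5 mm and 10.7 degrees, less where a joint would pass 70% of its speed; a pose out of reach is approached as far as the arm can. A call with a gripper value outside its range is refused whole. The fingers move at their own pace and stop on an object; FORCE is the grip in N (left out, the last holds). Time passes only in rows, so rows that repeat a pose let the fingers close. It gives the time, the measured TCP pose, the force, the opening and the grip force at its end, in the units of the state.
- state(): the state, without advancing time (a new reading comes with each control period).
- get_image(name): name is "side" or "top"; returns a dict with "frame" (400x640x3 uint8, red, green, blue), "depth" (400x640 float32, m along the optical axis (not along the pixel's ray), 0 where there is no reading), "fx", "fy", "cx", "cy" (pixels), "R" (3x3) and "t" (3): a world point X has camera coordinates R X + t. Camera axes: x right, y down, z forward; pixel columns grow to the right and rows downward; lengths in m; the calibration is good to about 2 mm. A picture is of the moment at which its call begins.
- finish_job(): hands the job in; it is judged then, once.
The state is a dict: "t": time; "q": joint angles; "dq": joint speeds; "joint_torque": joint torques, N m; "tcp_pos": TCP position; "tool_rot": TCP orientation; "wrist_force": force on the tool from outside, world axes, zero at the start; "ft_torque": the same for the moment, N m; "gripper_width": opening from 0.0 (shut) to 1.0 (fully open); "finger_force": force on a finger pad.
Only numpy, scipy, OpenCV 4.12 (cv2) and the standard library are available. Lean on these libraries where they do the work, as an engineer would, in place of code of your own. Each camera call takes 0.05 s, during which the arm holds its last target. There are 200 camera calls.

## Task

Load the round tape dispenser: slide the green tape roll up off its storage post, set it down fully on the spindle of the dispenser's base and let go of it, then fit the blue cap over it with its two ears in the two slots of the rim, pushed fully down. Twist the cap clockwise (seen from above) only half way to the lock, until its ears stand at the white threading lines, never so far that it clicks in at the red lock lines. Finish with the gripper still holding the cap by its bar grip in that position, so that I can thread the tape; leave the empty core on its post and everything else where it lies.

Things in the scene. Friction and masses are not known exactly. Their poses are not given: they have to be found in the camera images.
- drum_base: Grey base of a round tape dispenser, fixed on the worktop. Origin: centre of its underside, z up. Plate radius 60 mm, top at 8 mm. White upright spindle, 20 mm thick, tip 26 mm above the plate. Bayonet rim, inner radius 40, outer 55 mm, 11.5 mm high above the plate, with two open slots centred on the base's +x and -x. The cutter, 22 mm high above the plate, stands outside the rim at radius 60 mm
- drum_seat (a point): Centre of the plate's top, foot of the spindle, 8 mm above the worktop: the undersides of the roll and of the cap come to rest at this height. Axes as drum_base
- slot_a (a point): One of the two entry slots (mouth, top of the rim, radius 47.5 mm, on the base's +x); the other lies half a turn round. Each is 44 degrees wide (30 mm at the inner radius). Clockwise seen from above it leads into a track (outer wall at radius 49 mm) under a lip whose underside is 7.5 mm above the plate; counterclockwise the rim is solid
- thread_line: The two white threading lines on the rim, half a turn apart. Origin on the drum's axis, 19.7 mm above the worktop; its +x and -x point along the lines: 30 degrees clockwise (seen from above) from the base's x axis, i.e. from the slots' centres
- lock_line: The two red lock lines on the rim; origin and axes as thread_line, but 60 degrees clockwise from the slots' centres. Sprung balls in the track resist the ears from about 45 degrees on and click in at 60; a hard stop follows
- cap: Blue round cap, open below, upright on the worktop, 0.12 kg. Origin: centre of its underside, z up. Skirt radius 36 mm outside, 33 inside; flat top at 37 mm. Two orange ears at its foot on +x and -x reach to radius 46 mm, 22 mm wide, 5 mm thick, undersides level with the skirt's. The ears are alike: it fits either way round. Turned under the lips it can rise 2.5 mm at most
- cap_grip (a point): Middle of the cap's bar grip, on the cap's axis, 50 mm above its underside. The bar has a white stripe and is 40 mm long along the cap's x (in line with the ears), 14 mm wide along y, from 37 to 63 mm height
- stand: Aluminium storage stand, 60 mm (x) by 160 mm (y), plate 8 mm thick, fixed to the worktop. Origin: centre of its underside. Two upright steel posts, 20 mm thick, at y = +45 and -45 mm, tops 50 mm above the worktop
- tape_roll: New roll of green tape, a ring on one of the two posts (which one varies), resting on the stand's plate: outer diameter 50 mm, 30 mm high, hole 26 mm, 0.06 kg. Origin: centre of its underside, z up along its axis
- empty_core: Empty cardboard core on the other post, outer diameter 31 mm, 30 mm high, hole 26 mm. Origin: centre of its underside. Stays on its post
- eraser: Blue and white eraser, 22x54x12 mm, lying on the worktop. Bystander, stays where it is. Origin: centre of its underside
- pen_black: Black pen, 10x150x13 mm, lying on the worktop. Bystander, stays where it is. Origin: centre of its underside
- staple_box: Small beige carton, 34x60x19 mm, lying on the worktop. Bystander, stays where it is. Origin: centre of its underside
- binder_clip: Black binder clip, 32x42x24 mm, lying on the worktop. Bystander, stays where it is. Origin: centre of its underside
- usb_stick: Black memory stick, 17x56x9 mm, lying on the worktop. Bystander, stays where it is. Origin: centre of its underside
- marker_black: Black marker, 16x133x19 mm, lying on the worktop. Bystander, stays where it is. Origin: centre of its underside
Things that resemble listed ones, but are neither listed nor needed, are in the scene too. Of the things that look like the tape_roll, the larger one is meant.

How it is judged:
By the outcome, as a careful person would: the job done as asked, in the order asked, and still so for the second after the job is handed in, while the arm keeps its last pose, push and grip.
It also fails if it takes over 54 s, if anything falls off the work surface, if the arm or the gripper's body presses on something with over 40 N, if the wrist force passes 120 N, or if a joint passes its speed limit or range.

## Working session

There is one attempt and no reset: what is moved stays moved. The work goes in short steps, Python scripts to look and compute and a shell command to move; the robot and the scene stay as the last step left them, time stands still between calls to the robot, and variables do not carry over. Pictures are saved under pics/ and viewed, at most 10 in all, crops included, and the job is handed in when it is done.

```bash
mkdir -p pics
cat > h.py <<'E'
import numpy as np, cv2
from station import state,get_image
def cloud(im):
    d=im["depth"];v,u=np.mgrid[:400,:640]
    c=np.stack([(u-im["cx"])/im["fx"]*d,(v-im["cy"])/im["fy"]*d,d],-1)
    P=(c-im["t"])@im["R"]; P[d==0]=np.nan
    return P
E
python3 - <<'E'
from h import *
import pickle
for n in("top","side"):
    im=get_image(n);cv2.imwrite(f"pics/{n}0.png",im["frame"][...,::-1]);pickle.dump(im,open(n+"0.pkl","wb"))
    print(n,-im["R"].T@im["t"],im["R"][2],im["fx"])
print(state())
E
```

```text
top [ 0.39449188 -0.0213731   1.50417167] [ 0.05853742  0.00945625 -0.99824043] 409.75780946861397
side [ 0.26290738 -1.27939191  0.80092296] [ 0.13968481  0.86308999 -0.48534918] 505.24914180393654
{'t': 0.1, 'q': array([-7.77002474e+01,  2.05948487e+01,  8.65930097e+01,  1.68457558e-04,
        7.29093674e+01, -6.59541988e+00]), 'dq': array([ 0.05082578, -0.08152362, -0.19314132, -0.03383951,  0.10353486,
        0.08529051]), 'joint_torque': array([-1.28470314e-03, -5.28653276e+01, -2.79349440e+01, -2.98335563e-04,
        4.97502100e-03,  4.00800468e-05]), 'tcp_pos': array([ 0.19416068, -0.56708054,  0.24152534]), 'tool_rot': array([-1.79903436e+02, -1.13270055e-02,  1.88951133e+01]), 'wrist_force': array([ 0.24928437, -0.96206381, -0.73321822]), 'ft_torque': array([ 0.01508417, -0.02817816, -0.0139152 ]), 'finger_force': 0.0, 'gripper_width': 0.9994091226473892}
```

View pics/top0.png

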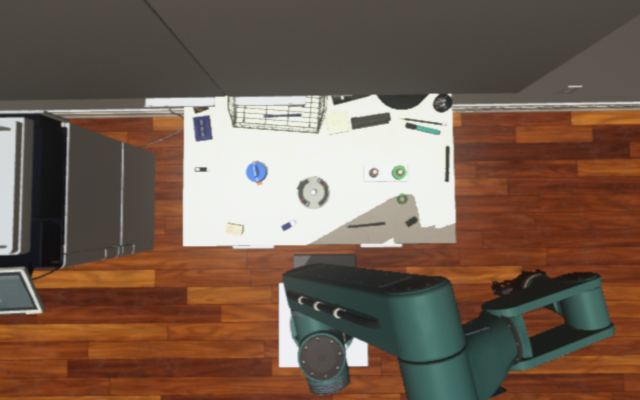

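View pics/side0.png

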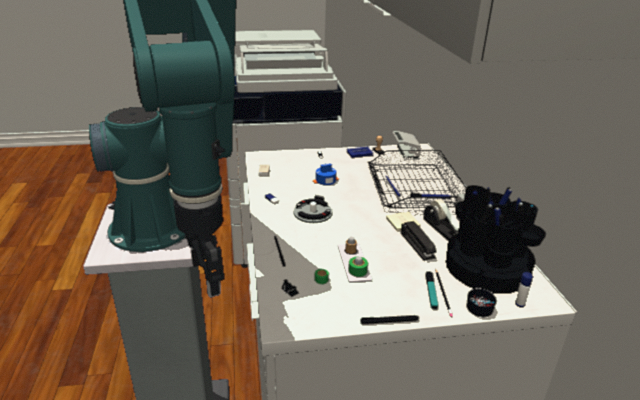

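Top view: the base is at (313,192), the cap at (257,172), and the stand runs (363–408,172) with the core at (374,172). There are two green rings, at top (400,172) / side (358,266) on a stand post, and at top (402,199) / side (321,276) loose on the worktop. The one on the post fits the description (on a post, and larger). I'll confirm it in a crop.

Run:
```python
from h import *
import pickle
T=pickle.load(open("top0.pkl","rb"));S=pickle.load(open("side0.pkl","rb"))
def crop(im,u,v,w,h,W,H): return cv2.resize(im["frame"][v:v+h,u:u+w],(W,H),interpolation=cv2.INTER_CUBIC)
a=crop(T,290,162,48,60,240,300);b=crop(T,235,152,45,42,320,300);c=crop(T,358,158,56,50,240,300)
top=np.hstack([a,b,c])
d=crop(S,288,190,50,38,400,300);e=crop(S,308,160,40,30,200,300);f=crop(S,310,232,70,56,200,300)
cv2.imwrite("pics/crop1.png",np.vstack([top,np.hstack([d,e,f])])[...,::-1])
for n,im in(("top",T),("side",S)):
    P=cloud(im);hsv=cv2.cvtColor(im["frame"],cv2.COLOR_RGB2HSV)
    H,s,v=[hsv[...,i].astype(int) for i in range(3)]
    on=(P[...,2]>-0.01)&(P[...,2]<0.12)&(P[...,0]>.3)&(P[...,0]<.95)&(abs(P[...,1])<.5)
    print(n,"table z",np.nanmedian(P[...,2][on&(s<25)&(v>200)]))
    for nm,m in dict(green=(H>45)&(H<78)&(s>90)&(v>50),blue=(H>98)&(H<118)&(s>130)&(v>90),orange=(H>3)&(H<18)&(s>130)&(v>120),red=((H<4)|(H>174))&(s>110)).items():
        k,l,st,ce=cv2.connectedComponentsWithStats((m&on).astype(np.uint8))
        for i in range(1,k):
            if st[i,4]<(2 if nm in("red","orange") else 12):continue
            q=P[l==i];zt=np.percentile(q[:,2],95);top=q[q[:,2]>zt-.006]
            print(nm,st[i],ce[i].round(1),"mean",q.mean(0).round(4),"zt",zt.round(4),"top",((top.max(0)+top.min(0))/2).round(4),np.ptp(top,axis=0).round(3))
```

```text
top table z 0.00045188257967588435
green [393 166  13  13  70] [398.2 172.4] mean [ 0.5417 -0.2786  0.0381] zt 0.0435 top [ 0.5427 -0.2792  0.0416] [0.043 0.04  0.008]
blue [256 163  10  17  94] [260.6 170.9] mean [0.5543 0.2158 0.037 ] zt 0.0415 top [0.5538 0.2175 0.041 ] [0.058 0.029 0.011]
blue [247 165   8  16  74] [250.4 172.8] mean [0.5476 0.252  0.04  ] zt 0.063 top [0.5513 0.242  0.0633] [0.036 0.008 0.005]
orange [258 182   3   2   4] [259.2 182.8] mean [0.5141 0.2262 0.0046] zt 0.0106 top [0.5145 0.2225 0.0102] [0.004 0.    0.001]
side table z -0.0008441561292214907
green [349 257  19  20 230] [357.7 267.8] mean [ 0.5405 -0.2972  0.0287] zt 0.0388 top [ 0.5431 -0.2855  0.0392] [0.046 0.048 0.013]
green [315 269  14  15 122] [321.1 277. ] mean [ 0.4466 -0.3057  0.0157] zt 0.0228 top [ 0.4485 -0.2979  0.0207] [0.034 0.037 0.008]
blue [348 148  23   7  61] [358.3 151.8] mean [0.7112 0.4219 0.0136] zt 0.0166 top [0.7173 0.4259 0.0148] [0.081 0.056 0.007]
blue [316 164  20  21 240] [324.9 173.3] mean [0.5465 0.2177 0.0343] zt 0.0581 top [0.5502 0.227  0.0585] [0.032 0.013 0.011]
[... 466 characters left out ...]
3 top [0.5125 0.2252 0.0034] [0.011 0.018 0.004]
orange [354 243   2   2   3] [354.7 243.7] mean [ 0.5546 -0.1994  0.0332] zt 0.0359 top [ 0.5529 -0.2044  0.0357] [0.003 0.    0.   ]
red [302 201   4   2   7] [303.3 201.4] mean [0.4527 0.0662 0.0179] zt 0.0197 top [0.4533 0.0655 0.0183] [0.01  0.008 0.004]
red [322 213   5   3  11] [323.9 213.8] mean [ 0.5036 -0.0155  0.0186] zt 0.0202 top [ 0.5036 -0.0173  0.0189] [0.012 0.016 0.003]
red [485 298   2   1   2] [485.5 298. ] mean [ 0.82   -0.4295  0.0133] zt 0.0145 top [ 0.82   -0.4295  0.0133] [0.001 0.003 0.003]
red [486 303   6   4  15] [488.5 304.6] mean [ 0.8219 -0.4445  0.006 ] zt 0.0182 top [ 0.8137 -0.4561  0.0189] [0.012 0.001 0.003]
```

View pics/crop1.png

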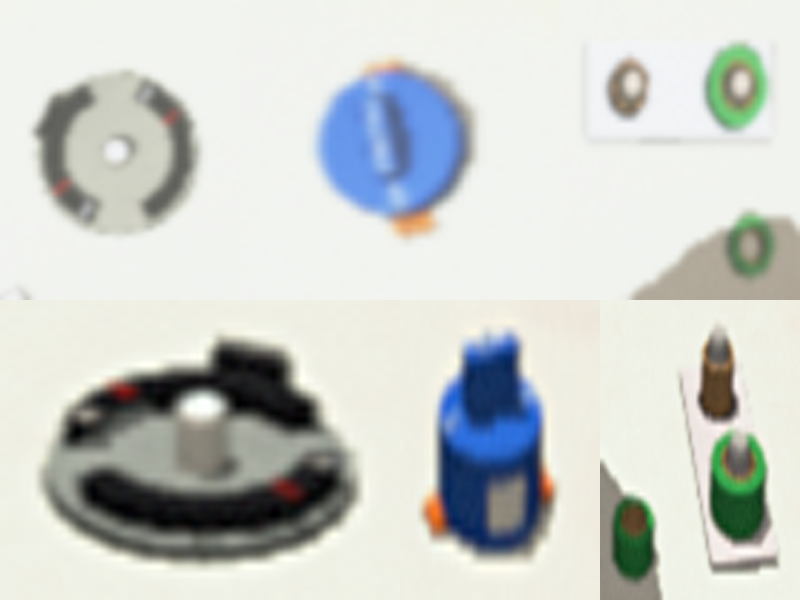

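The crop confirms it: the green ring on the right post (top 400,172) is clearly larger than the loose one (402,199). The red and white line pairs on the base and the cap's ears and bar are also visible. Next I'll fit centres and angles from both views.

```bash
cat > fit.py <<'E'
from h import *
from scipy.optimize import least_squares as LS
def circ(q,r,c0):
    s=LS(lambda c:np.hypot(*(q[:,:2]-c).T)-r,c0,loss="soft_l1",f_scale=.002);return s.x.round(4),(np.abs(s.fun).mean()*1e3).round(2)
def ray(im,u,v,z):
    o=-im["R"].T@im["t"];d=im["R"].T@np.array([(u-im["cx"])/im["fx"],(v-im["cy"])/im["fy"],1.]);return o+d*(z-o[2])/d[2]
def tri(prs):
    A=[];b=[]
    for im,u,v in prs:
        o=-im["R"].T@im["t"];d=im["R"].T@np.array([(u-im["cx"])/im["fx"],(v-im["cy"])/im["fy"],1.]);d/=np.linalg.norm(d);M=np.eye(3)-np.outer(d,d);A.append(M);b.append(M@o)
    return np.linalg.lstsq(np.vstack(A),np.hstack(b),rcond=None)[0]
def hsv(im): 
    h=cv2.cvtColor(im["frame"],cv2.COLOR_RGB2HSV).astype(int);return h[...,0],h[...,1],h[...,2]
E
python3 - <<'E'
from fit import *
import pickle
I={n:pickle.load(open(n+"0.pkl","rb")) for n in("top","side")}
print("tri spindle(.034)",tri([(I["top"],313.2,191.8),(I["side"],312.9,202.8)]),"post(.05)",tri([(I["top"],400,171.7),(I["side"],358.5,259)]))
for n,im in I.items():
    P=cloud(im);H,s,v=hsv(im);Z=P[...,2]
    near=lambda c,r:np.hypot(P[...,0]-c[0],P[...,1]-c[1])<r
    # roll: silhouettes by ray at top plane / walls
    g=(H>40)&(H<82)&(s>70)&near((.541,-.283),.05)
    if n=="side":
        w=g&(Z>.012)&(Z<.033)&(P[...,1]<-.285); print("roll wall",circ(P[w],.025,(.54,-.28)),w.sum())
        w=(H>98)&(H<120)&(s>120)&near((.55,.23),.06)&(Z>.008)&(Z<.033);print("cap wall",circ(P[w],.036,(.55,.23)),w.sum())
    b=(H>98)&(H<120)&(s>90)&near((.55,.23),.06)&(abs(Z-.063)<.005);q=P[b];print(n,"bar top",b.sum(),q.mean(0).round(4))
    c,_,_=cv2.fitLine(q[:,:2].astype(np.float32),cv2.DIST_L2,0,.01,.01)[:3] if 0 else (0,0,0)
    if len(q)>3:
        vx,vy=cv2.fitLine(q[:,:2].astype(np.float32),cv2.DIST_L2,0,.01,.01)[:2].ravel();print(" bar ang",np.degrees(np.arctan(vy/vx)))
    b=(abs(Z-.063)<.006)&near((.55,.23),.05);q=P[b];print(" bar all",b.sum(),((q.max(0)+q.min(0))/2).round(4),q.mean(0).round(4),np.degrees(np.arctan2(*cv2.fitLine(q[:,:2].astype(np.float32),cv2.DIST_L2,0,.01,.01).ravel()[[1,0]])))
    sp=near((.478,.025),.02)&(Z>.012);q=P[sp];t=q[q[:,2]>.030];print(n,"spindle top",t.mean(0).round(4),len(t), "fit",circ(q[q[:,2]<.03],.010,(.478,.025)) if (q[:,2]<.03).sum()>3 else "")
    pl=near((.478,.025),.08)&(Z>.004)&(Z<.025);q=P[pl];h=cv2.convexHull(q[:,:2].astype(np.float32))[:,0];
    q2=P[pl&(Z<.012)];h2=cv2.convexHull(q2[:,:2].astype(np.float32))[:,0];print(n,"plate hull",circ(h2,.059,(.478,.025)),len(h2))
    rd=((H<6)|(H>172))&(s>50)&near((.478,.025),.06)&(near((.478,.025),.038)==0)
    k,l,st,ce=cv2.connectedComponentsWithStats(rd.astype(np.uint8))
    for i in range(1,k):
        w=s*(l==i);vv,uu=np.nonzero(w);p=ray(im,np.average(uu,weights=w[vv,uu]),np.average(vv,weights=w[vv,uu]),.0197);print(" red",st[i,4],p.round(4))
    o=(H>4)&(H<20)&(s>60)&near((.55,.226),.06)&(Z<.02)
    k,l,st,ce=cv2.connectedComponentsWithStats(o.astype(np.uint8))
    for i in range(1,k):print(" ear",st[i,4],ray(im,*ce[i],.005).round(4))
    ring=near((.541,-.283),.04)&(abs(Z-.038)<.004);q=P[ring];print(n,"roll top",len(q),circ(cv2.convexHull(q[:,:2].astype(np.float32))[:,0],.0245,(.541,-.283)))
    pt=near((.541,-.283),.03)&(Z>.044);print(n,"post",P[pt].mean(0).round(4),pt.sum())
E
```

```text
tri spindle(.034) [0.47652652 0.02719013 0.03379781] post(.05) [ 0.54396644 -0.28392478  0.04568829]
top bar top 40 [0.5515 0.2353 0.0635]
 bar ang 12.02539
 bar all 44 [0.5516 0.2366 0.063 ] [0.5516 0.2355 0.0635] 12.531451
top spindle top [0.4756 0.0306 0.0341] 20 fit (array([0.4775, 0.0322]), np.float64(3.46))
top plate hull (array([0.4744, 0.0346]), np.float64(18.01)) 20
 red 5 [ 0.5008 -0.0104  0.0197]
 red 6 [0.4517 0.0692 0.0197]
 ear 1 [0.5948 0.2488 0.005 ]
 ear 1 [0.5947 0.2415 0.005 ]
 ear 14 [0.5134 0.2275 0.005 ]
top roll top 88 (array([ 0.5442, -0.2807]), np.float64(0.32))
top post [ 0.5415 -0.2786  0.0483] 27
roll wall (array([ 0.545 , -0.2822]), np.float64(1.37)) 120
cap wall (array([0.5533, 0.2345]), np.float64(2.85)) 91
side bar top 16 [0.5507 0.2272 0.0615]
 bar ang 12.02547
 bar all 31 [0.5517 0.233  0.0608] [0.5528 0.2305 0.0609] 14.470988
side spindle top [0.4771 0.0247 0.0328] 18 fit (array([0.4772, 0.0288]), np.float64(1.76))
side plate hull (array([0.4767, 0.0229]), np.float64(1.38)) 21
 red 7 [0.4522 0.0632 0.0197]
 red 1 [0.5103 0.0403 0.0197]
 red 13 [ 0.5028 -0.0177  0.0197]
 red 1 [ 0.4733 -0.0373  0.0197]
 ear 9 [0.5918 0.2323 0.005 ]
 ear 15 [0.5119 0.2216 0.005 ]
side roll top 150 (array([ 0.5445, -0.2852]), np.float64(0.9))
side post [ 0.5438 -0.2858  0.0475] 35
```

```bash
cat > go.py <<'E'
# print row numbers for world TCP target x y z yaw (tool down)
import sys
from h import *
from scipy.spatial.transform import Rotation as R
x,y,z,yaw=map(float,sys.argv[1:5]);s=state()
A=R.from_euler("xyz",s["tool_rot"],degrees=True);B=R.from_euler("xyz",[180,0,yaw],degrees=True)
print("shift",(A.inv().apply(np.array([x,y,z])-s["tcp_pos"])/.03).round(3),"turn",(np.degrees((A.inv()*B).as_rotvec())/10).round(3),"t",round(s["t"],2),"tcp",s["tcp_pos"].round(4),s["tool_rot"].round(1))
E
python3 go.py .544 -.283 .12 91.8;python3 go.py .544 -.283 .242 91.8
```

```text
shift [14.099 -5.176  4.062] turn [-8.00e-03 -7.00e-03 -7.29e+00] t 0.1 tcp [ 0.1942 -0.5671  0.2415] [-179.9   -0.    18.9]
shift [ 1.4099e+01 -5.1830e+00 -4.0000e-03] turn [-8.00e-03 -7.00e-03 -7.29e+00] t 0.1 tcp [ 0.1942 -0.5671  0.2415] [-179.9   -0.    18.9]
```

```bash
python3 -m jog '[[14.1,-5.18,0,0,0,-7.3,1],[14.1,-5.18,0,0,0,-7.3,1],[14.1,-5.18,0,0,0,-7.3,1],[14.1,-5.18,0,0,0,-7.3,1],[14.1,-5.18,0,0,0,-7.3,1],[14.1,-5.18,0,0,0,-7.3,1],[14.1,-5.18,0,0,0,-7.3,1],[14.1,-5.18,0,0,0,-7.3,1],[14.1,-5.18,4,0,0,-7.3,1],[14.1,-5.18,4,0,0,-7.3,1],[14.1,-5.18,4,0,0,-7.3,1]]' 30; python3 go.py .544 -.283 .033 91.8
```

```text
t: 1.48
tcp_pos: [0.5399, -0.2817, 0.1179]
tool_rot: [-179.5, -0.4, 91.8]
wrist_force: [-1.1, 0.4, 1.5]
gripper_width: 1.001
finger_force: 0.0
shift [-0.067  0.161  2.827] turn [-0.053 -0.036  0.002] t 1.48 tcp [ 0.5399 -0.2817  0.1179] [-179.5   -0.4   91.8]
```

```bash
python3 -m jog '[[-0.03,0.08,1,0,0,0,1],[-0.03,0.08,2,0,0,0,1],[-0.03,0.08,2.9,0,0,0,1],[-0.03,0.08,2.9,0,0,0,1],[-0.03,0.08,2.9,0,0,0,1]]' 30; python3 go.py .544 -.283 .03 91.8
```

```text
t: 2.1
tcp_pos: [0.5479, -0.2857, 0.0376]
tool_rot: [179.9, 0.1, 91.9]
wrist_force: [-0.6, -0.6, -0.6]
gripper_width: 1.004
finger_force: 0.0
shift [ 0.095 -0.127  0.253] turn [0.015 0.011 0.006] t 2.1 tcp [ 0.5479 -0.2857  0.0376] [1.799e+02 1.000e-01 9.190e+01]
```

```bash
python3 -m jog '[[0,0,0,0,0,0,1],[0,0,0,0,0,0,1]]'; python3 go.py .544 -.283 .03 91.8
python3 - <<'E'
from h import *
im=get_image("side");cv2.imwrite("pics/s1.png",cv2.resize(im["frame"][200:320,280:440],(800,600))[...,::-1])
E
```

```text
t: 2.35
tcp_pos: [0.5472, -0.2849, 0.0365]
tool_rot: [179.9, 0.1, 91.9]
wrist_force: [0.5, -0.0, 0.0]
gripper_width: 0.999
finger_force: 0.0
shift [ 0.066 -0.106  0.218] turn [0.009 0.006 0.009] t 2.35 tcp [ 0.5472 -0.2849  0.0365] [1.799e+02 1.000e-01 9.190e+01]
```

View pics/s1.png

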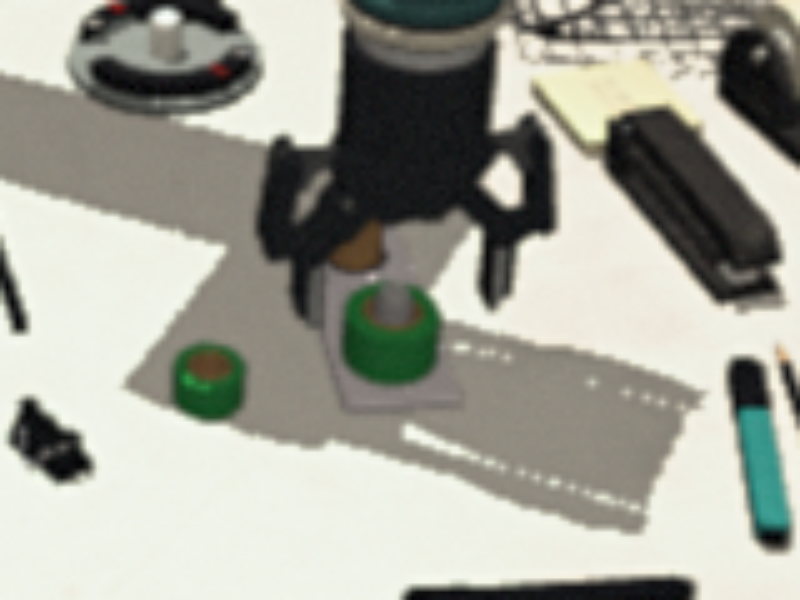

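The fingers straddle the roll (crop 392,330) and stand about 3 mm too far in +x, at crop (315,320) and (495,300). I'll correct that and close.

```bash
python3 -m jog '[[0.06,-0.1,0.22,0,0,0,1],[0.06,-0.1,0.22,0,0,0,1],[0.06,-0.1,0.22,0,0,0,0.4],[0.06,-0.1,0.22,0,0,0,0.4],[0.06,-0.1,0.22,0,0,0,0.4],[0.06,-0.1,0.22,0,0,0,0.4],[0.06,-0.1,0.22,0,0,0,0.4]]' 30;  python3 go.py .544 -.283 .03 91.8
```

```text
t: 3.28
tcp_pos: [0.5437, -0.2828, 0.029]
tool_rot: [180.0, 0.0, 91.9]
wrist_force: [-0.8, 0.5, 5.4]
gripper_width: 0.578
finger_force: 31.3
shift [-0.006  0.01  -0.032] turn [0.002 0.001 0.01 ] t 3.27 tcp [ 0.5437 -0.2828  0.029 ] [180.    0.   91.9]
```

```bash
python3 -m jog '[[0,0,-0.5,0,0,0,0.4],[0,0,-1.5,0,0,0,0.4],[0,0,-2.5,0,0,0,0.4],[0,0,-3,0,0,0,0.4],[0,0,-3,0,0,0,0.4]]' 40;  python3 go.py .477 .027 .12 91.8
```

```text
t: 3.9
tcp_pos: [0.5443, -0.2832, 0.1199]
tool_rot: [179.9, 0.1, 91.9]
wrist_force: [-0.3, 0.1, -0.1]
gripper_width: 0.57
finger_force: 41.4
shift [10.408 -1.898 -0.022] turn [0.012 0.008 0.01 ] t 3.9 tcp [ 0.5443 -0.2832  0.1199] [1.799e+02 1.000e-01 9.190e+01]
```

```bash
python3 -m jog '[[1,-0.2,0,0,0,0,0.4],[2.5,-0.5,0,0,0,0,0.4],[4,-0.8,0,0,0,0,0.4],[5.5,-1.0,0,0,0,0,0.4],[7,-1.3,0,0,0,0,0.4],[8.5,-1.6,0,0,0,0,0.4],[9.7,-1.8,0,0,0,0,0.4],[10.4,-1.9,0,0,0,0,0.4],[10.4,-1.9,0.8,0,0,0,0.4],[10.4,-1.9,1.3,0,0,0,0.4],[10.4,-1.9,1.3,0,0,0,0.4],[10.4,-1.9,1.3,0,0,0,0.4]]';  python3 go.py .477 .027 .08 91.8
python3 - <<'E'
from fit import *
import pickle
for n in("top","side"):
    im=get_image(n);pickle.dump(im,open(n+"1.pkl","wb"));P=cloud(im);H,s,v=hsv(im);Z=P[...,2]
    g=(H>40)&(H<82)&(s>70)&(np.hypot(P[...,0]-.477,P[...,1]-.027)<.06)
    q=P[g];print(n,g.sum(),np.percentile(q,[2,50,98],axis=0).round(4).tolist())
    w=q[q[:,2]<np.percentile(q[:,2],80)]
    if n=="side":print(circ(w,.025,(.477,.027)))
S=get_image("side");T=get_image("top")
cv2.imwrite("pics/c2.png",np.hstack([cv2.resize(S["frame"][165:235,273:353],(400,350),interpolation=2),cv2.resize(T["frame"][157:227,273:353],(400,350),interpolation=2)])[...,::-1])
E
```

```text
t: 5.4
tcp_pos: [0.4761, 0.0272, 0.0796]
tool_rot: [-180.0, -0.0, 91.9]
wrist_force: [-0.3, -0.1, -0.3]
gripper_width: 0.57
finger_force: 41.4
shift [-0.007  0.031 -0.015] turn [-0.004 -0.001  0.009] t 5.4 tcp [0.4761 0.0272 0.0796] [-180.    -0.    91.9]Traceback (most recent call last):
  File "<stdin>", line 6, in <module>
    return _quantile_unchecked(
        a, q, axis, out, overwrite_input, method, keepdims, weights)
    return _ureduce(a,
                    func=_quantile_ureduce_func,
    ...<5 lines>...
                    overwrite_input=overwrite_input,
                    method=method)
    r = func(a, **kwargs)
    result = _quantile(arr,
                       quantiles=q,
    ...<2 lines>...
                       out=out,
                       weights=wgt)
    slices_having_nans = np.isnan(arr[-1, ...])
                                  ~~~^^^^^^^^^
IndexError: index -1 is out of bounds for axis 0 with size 0
```

Top view is hidden by the arm, so I'll use the side view only.

Run:
```python
from fit import *
im=get_image("side");P=cloud(im);H,s,v=hsv(im)
g=(H>40)&(H<82)&(s>70)&(np.hypot(P[...,0]-.477,P[...,1]-.027)<.06);q=P[g]
print(g.sum(),np.percentile(q,[2,50,98],axis=0).round(4).tolist(),circ(q[q[:,2]<.09],.025,(.477,.027)))
cols=np.nonzero(g)[1];print("cols",cols.min(),cols.max(),cols.mean(), "proj",[ (lambda c:(im["fx"]*c[0]/c[2]+im["cx"],im["fy"]*c[1]/c[2]+im["cy"]))(im["R"]@np.array(p)+im["t"]) for p in [(.4768,.0245,.034),(.4768,.0245,.075)]])
cv2.imwrite("pics/c2.png",cv2.resize(im["frame"][150:235,263:363],(700,595),interpolation=2)[...,::-1])
```

```text
213 [[0.4494, -0.0065, 0.0153], [0.4752, 0.008, 0.0795], [0.508, 0.0744, 0.3119]] (array([0.476 , 0.0279]), np.float64(4.64))
cols 297 331 313.59154929577466 proj [(np.float64(313.09710486121645), np.float64(203.1811834962899)), (np.float64(313.36108450206524), np.float64(191.29797502917754))]
```

View pics/c2.png

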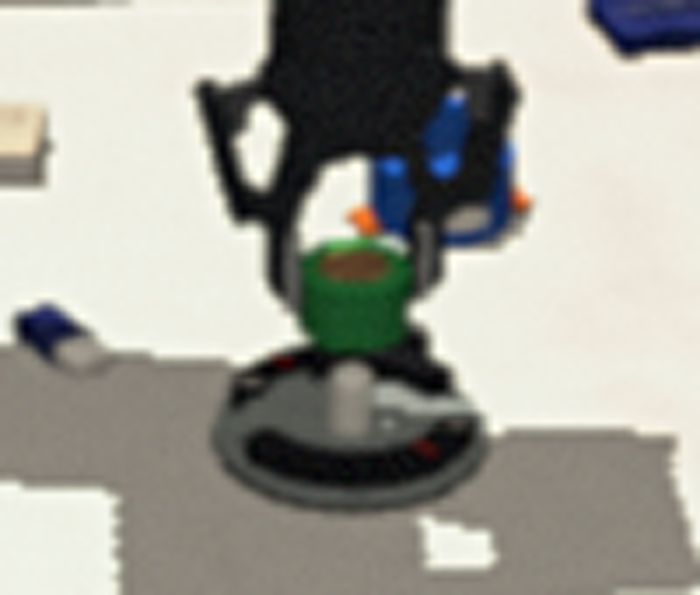

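The roll hangs at crop (357,300) just above the spindle tip at (351,370), so it's nearly aligned. I'll do a clean wall fit for both.

Run:
```python
from fit import *
for k in range(2):
    im=get_image("side");P=cloud(im);H,s,v=hsv(im);Z=P[...,2];near=np.hypot(P[...,0]-.477,P[...,1]-.027)<.04
    g=(H>45)&(H<75)&(s>130)&near&(Z>.058)&(Z<.083);q=P[g];u=np.nonzero(g)[1]
    sp=near&(np.hypot(P[...,0]-.477,P[...,1]-.022)<.016)&(Z>.014)&(Z<.032)&(s<60);us=np.nonzero(sp)[1]
    print("roll",g.sum(),circ(q,.025,(.477,.027)),u.min(),u.max(),"spindle",sp.sum(),circ(P[sp],.01,(.477,.025)),us.min(),us.max(),P[sp].mean(0))
```

```text
roll 97 (array([0.4758, 0.0279]), np.float64(1.71)) 306 321 spindle 37 (array([0.4771, 0.0291]), np.float64(1.93)) 310 316 [0.47554515 0.02229098 0.02330985]
roll 96 (array([0.4766, 0.0272]), np.float64(1.91)) 306 321 spindle 41 (array([0.4766, 0.0278]), np.float64(1.95)) 310 316 [0.4753815  0.02224779 0.02399092]
```

```bash
python3 -m jog '[[0,0,0.3,0,0,0,0.4],[0,0,0.6,0,0,0,0.4],[0,0,0.9,0,0,0,0.4],[0,0,1.1,0,0,0,0.4],[0,0,1.2,0,0,0,0.4]]'; python3 -m jog '[[0,0,0.2,0,0,0,0.4],[0,0,0.4,0,0,0,0.4],[0,0,0.47,0,0,0,0.4],[0,0,0.47,0,0,0,0.4]]'; python3 go.py .477 .027 .029 91.8
```

```text
t: 6.22
tcp_pos: [0.476, 0.0272, 0.0431]
tool_rot: [-179.9, -0.0, 91.9]
wrist_force: [-0.1, 0.8, -0.3]
gripper_width: 0.568
finger_force: 41.4
t: 6.72
tcp_pos: [0.4762, 0.0272, 0.0295]
tool_rot: [-180.0, -0.0, 91.9]
wrist_force: [0.2, 0.1, 0.0]
gripper_width: 0.572
finger_force: 41.4
shift [-0.009  0.027  0.017] turn [-0.001 -0.001  0.01 ] t 6.72 tcp [0.4762 0.0272 0.0295] [-180.    -0.    91.9]
```

```bash
python3 -m jog '[[0,0,0.05,0,0,0,0.4],[0,0,0.05,0,0,0,0.7],[0,0,0.05,0,0,0,0.7],[0,0,0.05,0,0,0,0.7],[0,0,-0.4,0,0,0,0.7],[0,0,-1.2,0,0,0,0.8],[0,0,-2.5,0,0,0,0.8],[0,0,-3.8,0,0,0,0.8],[0,0,-3.8,0,0,0,0.8]]'; python3 go.py .552 .2335 .145 12.3
python3 - <<'E'
from fit import *
im=get_image("side");P=cloud(im);H,s,v=hsv(im);Z=P[...,2]
g=(H>40)&(H<80)&(s>90)&(np.hypot(P[...,0]-.477,P[...,1]-.027)<.06)&(Z<.1);q=P[g]
print(g.sum(),np.percentile(q,[3,50,97],axis=0).round(4).tolist(),circ(q[q[:,2]<.033],.025,(.477,.027)))
E
```

```text
t: 7.85
tcp_pos: [0.4787, 0.027, 0.1472]
tool_rot: [179.6, 0.0, 91.9]
wrist_force: [0.0, -0.4, 0.3]
gripper_width: 0.799
finger_force: 0.0
shift [6.797 2.668 0.087] turn [ 0.037 -0.025  7.96 ] t 7.85 tcp [0.4787 0.027  0.1472] [179.6   0.   91.9]
198 [[0.454, -0.013, 0.0097], [0.4739, 0.0086, 0.0274], [0.5015, 0.0722, 0.039]] (array([0.4769, 0.0277]), np.float64(6.22))
```

```bash
python3 -m jog '[[0.8,0.3,0,0,0,1,0.6],[1.8,0.7,0,0,0,2,0.6],[2.8,1.1,0,0,0,3,0.6],[3.8,1.5,0,0,0,4,0.6],[4.8,1.9,0,0,0,5,0.6],[5.8,2.3,0,0,0,6,0.6],[6.5,2.55,0,0,0,7,0.6],[6.8,2.67,0,0,0,7.96,0.6],[6.8,2.67,0.6,0,0,7.96,0.6],[6.8,2.67,1.2,0,0,7.96,0.6],[6.8,2.67,1.2,0,0,7.96,0.6],[6.8,2.67,1.2,0,0,7.96,0.6]]'; python3 go.py .552 .2335 .052 12.3
python3 - <<'E'
from h import *
im=get_image("side");cv2.imwrite("pics/s3.png",cv2.resize(im["frame"][120:220,260:380],(720,600),interpolation=2)[...,::-1])
E
```

```text
t: 9.4
tcp_pos: [0.5494, 0.2335, 0.1074]
tool_rot: [-180.0, 0.0, 12.3]
wrist_force: [0.5, -0.1, 0.4]
gripper_width: 0.599
finger_force: 0.0
shift [0.085 0.019 1.848] turn [-0.     0.004 -0.002] t 9.4 tcp [0.5494 0.2335 0.1074] [-180.     0.    12.3]
```

View pics/s3.png

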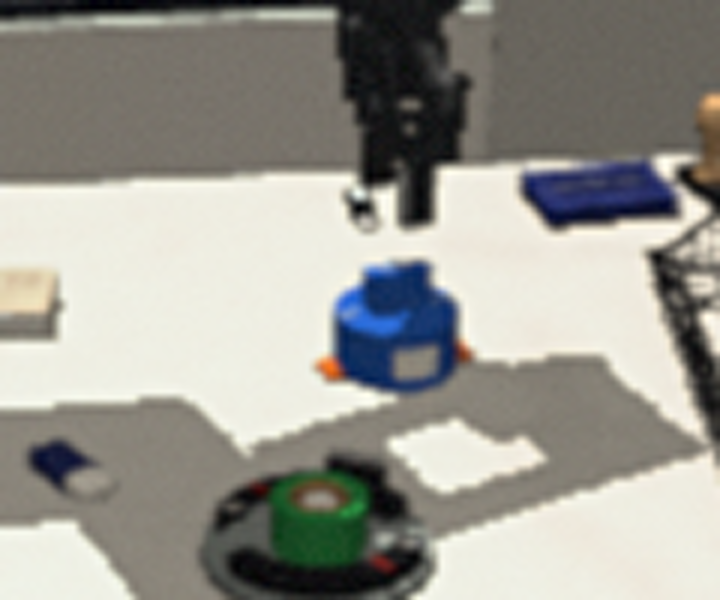

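The roll sits on the spindle with the tip showing in its hole (320,497). The gripper's two fingers, (380,170) and (415,205), straddle the bar at (398,285). Next I'll descend and grip.

```bash
python3 -m jog '[[0.08,0.02,0.5,0,0,0,0.6],[0.08,0.02,1,0,0,0,0.6],[0.08,0.02,1.5,0,0,0,0.6],[0.08,0.02,1.8,0,0,0,0.6],[0.08,0.02,1.8,0,0,0,0.6],[0.08,0.02,1.8,0,0,0,0.6]]'; python3 -m jog '[[0,0,0,0,0,0,0.1],[0,0,0,0,0,0,0.1],[0,0,0,0,0,0,0.1],[0,0,0,0,0,0,0.1],[0,0,0,0,0,0,0.1],[0,0,0,0,0,0,0.1]]' 60;  python3 go.py .552 .2335 .054 12.3
```

```text
t: 10.2
tcp_pos: [0.5523, 0.2338, 0.0538]
tool_rot: [-180.0, -0.0, 12.3]
wrist_force: [-0.2, -0.6, -0.5]
gripper_width: 0.597
finger_force: 0.0
t: 10.95
tcp_pos: [0.5523, 0.2338, 0.0542]
tool_rot: [-180.0, -0.0, 12.3]
wrist_force: [-1.2, -0.4, 5.7]
gripper_width: 0.147
finger_force: 59.2
shift [-0.012  0.008  0.005] turn [-0.001 -0.004 -0.   ] t 10.95 tcp [0.5523 0.2338 0.0542] [-180.    -0.    12.3]
```

```bash
python3 -m jog '[[0,0,-0.5,0,0,0,0.05],[0,0,-1.2,0,0,0,0.05],[0,0,-2,0,0,0,0.05],[0,0,-2.6,0,0,0,0.05],[0,0,-2.6,0,0,0,0.05]]' 80;  python3 go.py .4765 .0272 .125 1.8
```

```text
t: 11.58
tcp_pos: [0.5532, 0.234, 0.1334]
tool_rot: [-180.0, -0.2, 12.3]
wrist_force: [0.1, -0.2, -1.0]
gripper_width: 0.14
finger_force: 78.2
shift [-3.966  6.191  0.264] turn [-0.004 -0.019  1.05 ] t 11.57 tcp [0.5532 0.234  0.1334] [-180.    -0.2   12.3]
```

```bash
python3 -m jog '[[-0.4,0.6,0,0,0,0.1,0.05],[-1,1.5,0,0,0,0.3,0.05],[-1.7,2.6,0,0,0,0.5,0.05],[-2.4,3.7,0,0,0,0.7,0.05],[-3.1,4.8,0,0,0,0.9,0.05],[-3.6,5.7,0,0,0,1.05,0.05],[-3.93,6.18,0,0,0,1.05,0.05],[-3.93,6.18,0.25,0,0,1.05,0.05],[-3.93,6.18,0.25,0,0,1.05,0.05],[-3.93,6.18,0.25,0,0,1.05,0.05]]';  python3 go.py .4765 .0272 .110 1.8
python3 - <<'E'
from fit import *
im=get_image("side");P=cloud(im);H,s,v=hsv(im);Z=P[...,2]
near=np.hypot(P[...,0]-.477,P[...,1]-.027)<.06
for n,m in dict(cap=(H>98)&(H<120)&(s>120)&near&(Z>.078)&(Z<.102)).items():
    print(n,m.sum(),circ(P[m],.036,(.477,.027)))
o=(H>3)&(H<20)&(s>100)&near&(Z>.05);k,l,st,ce=cv2.connectedComponentsWithStats(o.astype(np.uint8))
for i in range(1,k):print("ear",st[i],ray(im,*ce[i],.0725).round(4))
for zz in(.008,):
    m=near&(abs(Z-.008)<.004)&(s<40);h=cv2.convexHull(P[m][:,:2].astype(np.float32))[:,0];print("plate",circ(h,.059,(.477,.025)))
cv2.imwrite("pics/s4.png",cv2.resize(im["frame"][150:240,260:368],(720,600),interpolation=2)[...,::-1])
E
```

```text
t: 12.82
tcp_pos: [0.4765, 0.0282, 0.1239]
tool_rot: [-180.0, 0.0, 1.9]
wrist_force: [1.0, 0.4, -0.4]
gripper_width: 0.142
finger_force: 78.3
shift [-0.001  0.032  0.463] turn [-0.002  0.002  0.006] t 12.82 tcp [0.4765 0.0282 0.1239] [-180.     0.     1.9]
cap 90 (array([0.477 , 0.0274]), np.float64(2.12))
ear [299 191   4   4  13] [0.4372 0.0255 0.0725]
ear [326 190   3   3   8] [0.518  0.0253 0.0725]
plate (array([0.4769, 0.0265]), np.float64(0.94))
```

View pics/s4.png

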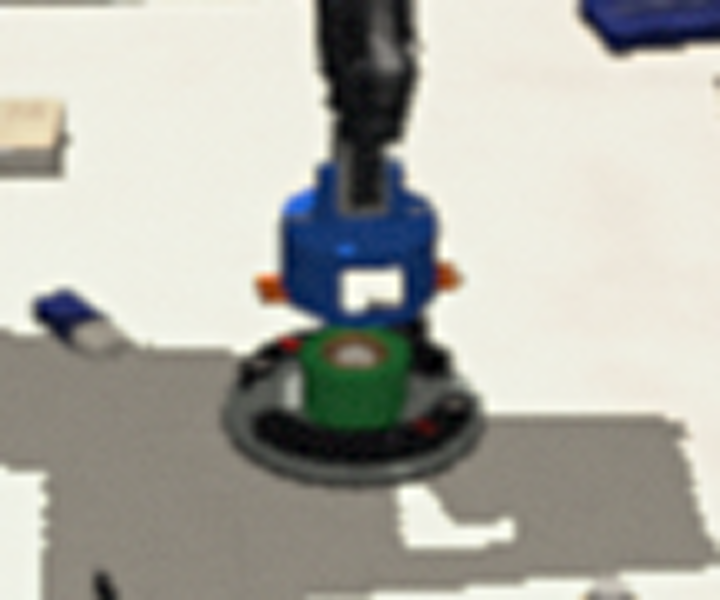

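The cap hangs level over the base, with its ears at (272,288) and (448,277) in line with the slots, centred to about 1 mm. Lowering now.

```bash
python3 -m jog '[[0,0.02,0.4,0,0,0,0.05],[0,0.02,0.8,0,0,0,0.05],[0,0.02,1.2,0,0,0,0.05],[0,0.02,1.5,0,0,0,0.05],[0,0.02,1.5,0,0,0,0.05]]'; python3 -m jog '[[0,0,0.15,0,0,0,0.05],[0,0,0.3,0,0,0,0.05],[0,0,0.42,0,0,0,0.05],[0,0,0.5,0,0,0,0.05],[0,0,0.5,0,0,0,0.05]]'; python3 go.py .4765 .0272 .0622 1.8
```

```text
t: 13.5
tcp_pos: [0.4756, 0.0269, 0.0782]
tool_rot: [-180.0, 0.1, 1.8]
wrist_force: [-0.1, 0.1, -1.4]
gripper_width: 0.142
finger_force: 78.3
t: 14.12
tcp_pos: [0.4762, 0.0268, 0.0639]
tool_rot: [-180.0, 0.0, 1.8]
wrist_force: [0.2, 0.1, -0.3]
gripper_width: 0.144
finger_force: 78.3
shift [ 0.011 -0.012  0.058] turn [-0.001  0.002 -0.001] t 14.12 tcp [0.4762 0.0268 0.0639] [-180.     0.     1.8]
```

```bash
python3 -m jog '[[0,0,0.04,0,0,0,0.05],[0,0,0.07,0,0,0,0.05],[0,0,0.09,0,0,0,0.05],[0,0,0.09,0,0,0,0.05]]'; python3 go.py .4765 .0272 .0622 1.8
```

```text
t: 14.62
tcp_pos: [0.4763, 0.0269, 0.0622]
tool_rot: [-180.0, -0.0, 1.8]
wrist_force: [-2.6, 0.2, 10.1]
gripper_width: 0.144
finger_force: 80.0
shift [ 0.007 -0.01  -0.   ] turn [-0.    -0.002  0.   ] t 14.62 tcp [0.4763 0.0269 0.0622] [-180.    -0.     1.8]
```

Seated: TCP z matches the prediction, with 10 N of contact. Now a clockwise twist in two parts.

```bash
python3 -m jog '[[0,0,0,0,0,0.4,0.05],[0,0,0,0,0,0.9,0.05],[0,0,0,0,0,1.4,0.05],[0,0,0,0,0,1.5,0.05]]'; python3 go.py .4765 .0272 .0622 -28.2;python3 -m jog '[[0,0,0,0,0,0.5,0.05],[0,0,0,0,0,1,0.05],[0,0,0,0,0,1.4,0.05],[0,0,0,0,0,1.5,0.05],[0,0,0,0,0,1.5,0.05]]'; python3 go.py .4765 .0272 .0622 -28.2;python3 - <<'E'
from fit import *
s=state();print(s["ft_torque"],s["q"].round(1))
im=get_image("side");P=cloud(im);H,s,v=hsv(im);Z=P[...,2]
near=np.hypot(P[...,0]-.477,P[...,1]-.027)<.07
o=(H>3)&(H<20)&(s>100)&near&(Z<.03);k,l,st,ce=cv2.connectedComponentsWithStats(o.astype(np.uint8))
for i in range(1,k):print("ear",st[i],ray(im,*ce[i],.012).round(4))
b=(H>98)&(H<120)&(s>90)&near;print("cap top z",np.nanpercentile(Z[b],[50,90,98]))
cv2.imwrite("pics/s5.png",cv2.resize(im["frame"][160:235,268:358],(720,600),interpolation=2)[...,::-1])
E
```

```text
t: 15.12
tcp_pos: [0.4774, 0.027, 0.0622]
tool_rot: [-180.0, -0.1, -13.3]
wrist_force: [0.3, 1.7, 5.8]
gripper_width: 0.145
finger_force: 79.3
shift [-0.031 -0.     0.001] turn [-0.006 -0.012  1.494] t 15.12 tcp [0.4774 0.027  0.0622] [-1.80e+02 -1.00e-01 -1.33e+01]
t: 15.75
tcp_pos: [0.4775, 0.0276, 0.0623]
tool_rot: [-179.9, -0.1, -28.2]
wrist_force: [0.3, 4.7, 6.7]
gripper_width: 0.146
finger_force: 79.4
shift [-0.025  0.027  0.003] turn [-0.012 -0.01  -0.002] t 15.75 tcp [0.4775 0.0276 0.0623] [-1.799e+02 -1.000e-01 -2.820e+01]
[ 0.78806625 -0.05328864  0.16934315] [-5.000e+00  2.530e+01  1.121e+02  1.000e-01  4.250e+01  1.131e+02]
ear [298 205   4   5  15] [0.4384 0.0417 0.012 ]
ear [325 213   2   2   2] [ 0.5107 -0.0036  0.012 ]
ear [324 215   1   1   1] [ 0.5047 -0.0115  0.012 ]
cap top z [0.04245131 0.0531665  0.06977519]
```

View pics/s5.png

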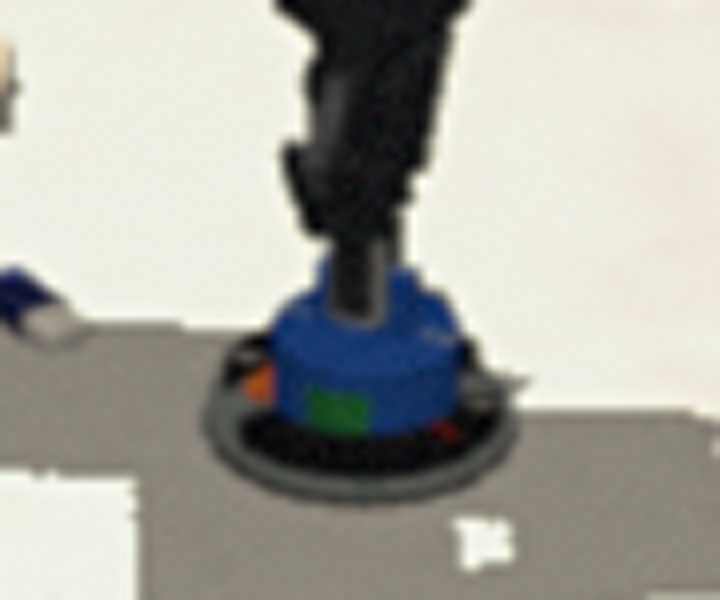

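The cap is seated: its left ear (258,382) stands at the white line (245,355), and the red lines are well beyond it. The ears bear about -28° in world, equal to the white lines, and the torque is low with no click. Handing in.

```bash
python3 -c "
from station import finish_job;print(finish_job())"
```

```text
the job is handed in; nothing more can be done
None
```

The job is handed in at about 16 s on the robot's clock: the green roll is on the spindle, and the cap is pushed fully down and turned 30° clockwise to the white threading lines without clicking in; the gripper still holds its bar.

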